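# Free a strainer element from the leak-test stand and show it to the inspection camera

### The arm

A 7-joint arm with a two-finger parallel gripper is mounted at the origin on a cart in front of the work surface, level with it; the furniture and walls round the work are solid. World frame = base frame: x ahead of the robot, y to its left, z up, the work surface at z = 0. Lengths are in m, angles in rad, forces in N, time in s.
With the tool pointing down it reaches from about 0.35 to 0.9 m from the base axis. Payload 8.1 kg.
Tool frame: the origin (TCP) lies at the very end of the fingers, on their centre line; the grasp point (between the pads) lies 19 mm behind it; z points along the fingers, y is the direction in which the jaws open and shut (so a half turn about z gives the same grasp; the last joint's range is limited). The gripper opens to 85 mm and grips with 20 to 120 N. Pads are 22 mm wide; open, the fingers measure 114 mm over their backs; the gripper's body (76 mm by 85 mm) begins 54 mm behind the grasp point. The pads swing forward as they close: fully open they stand 13 mm farther back than shut.
Start: joints at [-1.246, 0.434, 0.025, 1.573, -0.012, 1.134, -0.075], TCP at [0.259, 0.569, 0.231] pointing down, gripper open.
Joint ranges: [-2.62, 2.62], [-0.44, 2.09], [-1.27, 1.32], [0.08, 2.57], [-1.32, 4.46], [0.12, 2], [-2.74, 2.74]. Speed limits (rad/s): [2.22, 2.22, 3.01, 3.01, 3.14, 3.14, 3.14].

### API

Orientations are given as a rotation vector (axis times angle).
In Python, from station import telemetry, cams, job, finder gives the robot as it stands.
- The arm moves only by the tool servo_tool, never from a script. Its argument "moves" is text: rows parted by semicolons, each of 5 numbers parted by spaces: the shift along the tool's x, y, z in cm, then the turn about the tool's z in degrees, then the opening, from 0 (shut) to 1 (fully open). A call has exactly 10 rows; each row is the pose to reach, as a shift and turn from the pose measured when the call began, along the tool's axes at that moment; what a row does not reach only later rows make up. A row lasts 1/12 s, in which the tool goes at most 41.7 mm and 7.16 degrees, less where a joint would pass 70% of its speed; a pose out of reach is approached as far as the arm can. A call with a gripper value outside its range is refused whole. The fingers move at their own pace and stop on an object; the grip force is fixed at half the most. Time passes only in rows, so rows that repeat a pose let the fingers close, or fill a call up. It gives the time, the measured TCP pose, the force and the opening at its end, in the units of the state.
- telemetry.state(): the state, without advancing time (a new reading comes with each control period).
- cams.capture(name): name is "scene" or "side" or "wrist"; returns a dict with "frame" (400x640x3 uint8, red, green, blue), "fovy" (degrees; the focal length in pixels is half the picture's height over the tangent of half this angle, whatever the lens; pixels are square), "cx", "cy" (the principal point, pixels), "D" ([k1, k2, p1, p2, k3] as OpenCV has them; the pictures are not rectified), "world_from_camera" (4x4, takes a point from camera to world coordinates). Camera axes: x right, y down, z forward; pixel columns grow to the right and rows downward; lengths in m; the calibration is good to about 2 mm. A picture is of the moment at which its call begins. There is no depth.
- job.close_job(): hands the job in, once; it reports no verdict.
Trained networks look in the newest picture that a camera, given by its name, has taken for a name from the list of things; names that differ only in an ending like _2 or _b are one class to them, and where a whole thing is asked for, a point or a joint stands for the part that bears it (a point fixed in the world has none). Each returns a list of dicts, best first, with "confidence" (0 to 1); they miss things now and then, are a little off and sometimes report something else, mostly with a low value. They report only what shows in the picture. A call takes as long as a camera call. They do not tell look-alikes from the thing itself.
- finder.find_in(camera, label): "centre" ([column, row] in pixels, amid what is visible of it).
- finder.trace(camera, label): "pixels" (400x640 bool, what is visible of it) and "centre" ([column, row] in pixels, amid what is visible of it).
The state is a dict: "time_s": time; "qpos": joint angles; "qd": joint speeds; "joint_efforts": joint torques, N m; "tcp_pos": TCP position; "tcp_rot": TCP orientation; "wrist_force": force on the tool from outside, world axes, zero at the start; "wrist_torque": the same for the moment, N m; "grip_width": opening from 0.0 (shut) to 1.0 (fully open).
Only numpy, scipy, OpenCV 4.12 (cv2) and the standard library are available. Lean on these libraries where they do the work, as an engineer would, in place of code of your own. Each camera call takes 0.05 s, during which the arm holds its last target.

### The job

The strainer element on the leak-test stand has passed its test: wind the handwheel counter-clockwise (seen from above), with the element still lying in its saddles, until the ram is fully back against its stop screw, then lift the element out. Finish while still holding it in the air for the inspection camera: level, with the middle of its open collar on the lens axis, 100 mm in front of the ring light, and the open collar end looking squarely into the lens. Touch neither the camera nor the spare element standing in the tray, and do not put the element down or let go: the program ends while holding it still there.

Things in the scene. Friction and masses are not known exactly. Their poses are not given: they have to be found in the camera images.
- handwheel (a joint): angle of the flat aluminium handwheel (disc 114 mm across) on top of the stand's gear case; vertical axis, grows counter-clockwise seen from above. 0 = ram fully forward, 5.6 rad = ram's tail on the stop screw (hard end); starts at 0.1 to 0.7. Each rad draws the ram back 7.5 mm. Turns easily (1 to 2 N at the crank) and stays where it is left
- wheel_hub (a point): point on the handwheel's vertical axis at the top of its hub, z about 0.123, 2 mm above the wheel's rim (a nut on the hub stands 4 mm higher). Its x and y axes turn with the wheel; the crank handle stands at its -y
- crank (a point): middle of the crank handle: upright, black, 19 mm thick, 48 mm tall, standing on the wheel 46 mm from the wheel's axis. It spins freely about its own axis, so it can be gripped and carried round without turning the hand. The point is at z about 0.148, 27 mm above the wheel's rim and 22 mm below the handle's top
- strainer: the element under test: stainless slotted tube, 34 mm diameter, 110 mm long, 0.11 to 0.22 kg, one end closed, at the other an open collar 50 mm in diameter, 6 mm thick. Origin at its centre, on its axis; y axis along the tube, towards the open collar. It lies level in two V saddles, axis 70 mm above the worktop; its middle 60 mm is free for fingers from above, across the tube
- mouth (a point): centre of the open face of the strainer's collar, 55 mm from its centre; axes as strainer. The ram's nozzle (17 mm thick) sits up to 14 mm inside it at the start and is 28 mm clear of it when the ram is fully back
- closed_end (a point): centre of the strainer's closed end face, 55 mm from its centre; axes as strainer
- view_point (a point): the point where the centre of the collar's open face must be held: on the lens axis, 100 mm in front of the ring light, 200 mm above the worktop. Its x axis runs along the lens axis towards the lens (the strainer's y axis must point along it), its z is up
- inspection_camera: fixed camera on an aluminium column (260 mm tall), base plate 120 x 110 mm; lens level, 200 mm above the worktop, in a black ring light 80 mm in diameter. Origin on the worktop below the lens axis; it looks along its -x; front of the ring light at x = -60 mm, column at x = +62 mm
- spare_strainer: an identical element that stands upright on its collar in the shallow steel tray (150 x 210 x 28 mm) behind the stand; origin at its centre, 58 mm above the worktop. Not to be touched
- test_stand: leak-test stand, fixed, base plate 110 x 372 x 12 mm. Origin on the worktop under the strainer's centre; y axis along the test axis, towards the handwheel (wheel axis at x +18.5, y +137.5 mm; gear case 105 mm high). Saddles at y -35 and +35 mm, 10 mm thick, 62 mm high, 51 mm wide. Fixed head at y -106 to -57 mm, 102 mm high, its round gauge reaches out to x -68 mm
There are look-alikes about, which are no part of the job. What is shaped like the strainer but red is not meant.

How it is judged:
By the outcome, as a careful person would: the job done as asked, in the order asked, and still so for the second after the job is handed in, while the arm keeps its last pose, push and grip.
It also fails if it takes over 58 s, if anything falls off the work surface, if the arm or the gripper's body presses on something with over 40 N, if the wrist force passes 120 N, or if a joint passes its speed limit or range.

## Working session

There is one attempt and no reset: what is moved stays moved. The work goes in short steps, Python scripts to look and compute and a tool call to move; the robot and the scene stay as the last step left them, time stands still between calls to the robot, and variables do not carry over. Pictures are saved under pics/ and viewed, and the job is handed in when it is done.

Besides the shell and the picture viewer there is one more tool, called after "Emit:" as name(argument=value, ...) on one line, values as JSON. servo_tool: Moves the arm, as the interface text tells. Its arguments: {"type":"object","properties":{"moves":{"type":"string"}},"required":["moves"]}

```bash
ls; mkdir -p pics; python3 - <<'E'
from station import telemetry, cams, job, finder
import cv2, numpy as np
s=telemetry.state()
for k,v in s.items(): print(k,np.round(v,4))
for n in ["scene","side","wrist"]:
    c=cams.capture(n)
    cv2.imwrite(f"pics/{n}0.png",c["frame"][:,:,::-1])
    print(n,c["fovy"],c["cx"],c["cy"],c["D"]);print(np.round(c["world_from_camera"],4))
E
```

```text
pics
time_s 0.0
qpos [-1.2456  0.4353  0.025   1.5741 -0.0116  1.134  -0.0751]
qd [-0.0011  0.0003  0.     -0.0006  0.0001  0.0007 -0.0014]
joint_efforts [-1.00000e-04 -6.70474e+01  1.02510e+00 -3.16211e+01  1.55000e-02
  1.24000e-02 -0.00000e+00]
tcp_pos [0.2591 0.5682 0.2305]
tcp_rot [-6.6700e-01 -3.0698e+00  2.5000e-03]
wrist_force [0.0102 0.7422 1.2576]
wrist_torque [0.0032 0.0485 0.0039]
grip_width 1.0015
scene 56.53937752866158 315.518453364661 201.341587282761 [-0.08391693  0.          0.          0.          0.        ]
[[ 0.7004 -0.2832  0.6552 -0.1391]
 [-0.7136 -0.2998  0.6332 -0.7557]
 [ 0.0171 -0.911  -0.412   0.5755]
 [ 0.      0.      0.      1.    ]]
side 50.29728906781004 316.6515106549919 203.22542415681676 [-0.10610138  0.          0.          0.          0.        ]
[[-0.9716 -0.1394  0.1912  0.3861]
 [-0.2358  0.5024 -0.8319  0.767 ]
 [ 0.02   -0.8533 -0.521   0.663 ]
 [ 0.      0.      0.      1.    ]]
wrist 66.39992499416579 319.791644065222 198.84169268765285 [-0.03446399  0.          0.          0.          0.        ]
[[ 0.4149  0.8725  0.2579  0.193 ]
 [ 0.9098 -0.3974 -0.1193  0.5975]
 [-0.0016  0.2842 -0.9588  0.3728]
 [ 0.      0.      0.      1.    ]]
```

View pics/scene0.png

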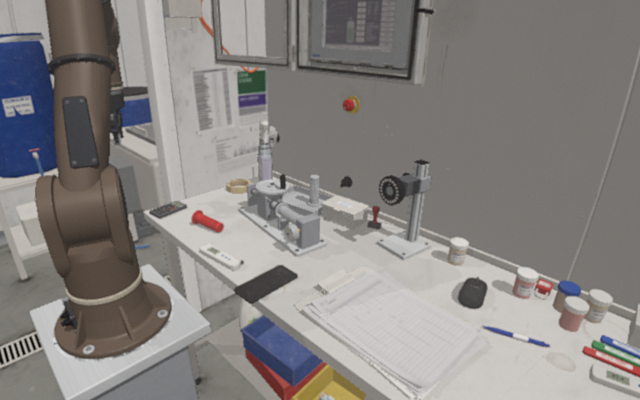

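View pics/side0.png

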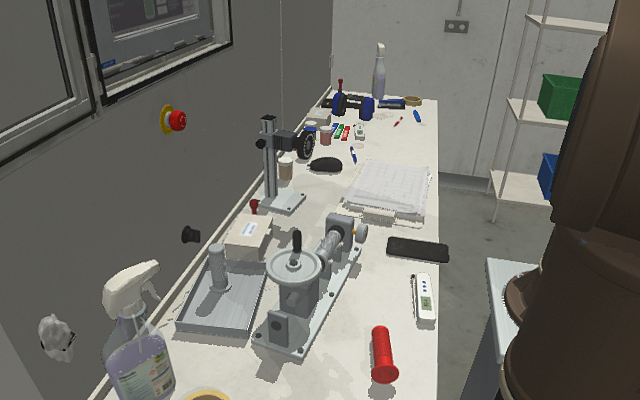

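View pics/wrist0.png

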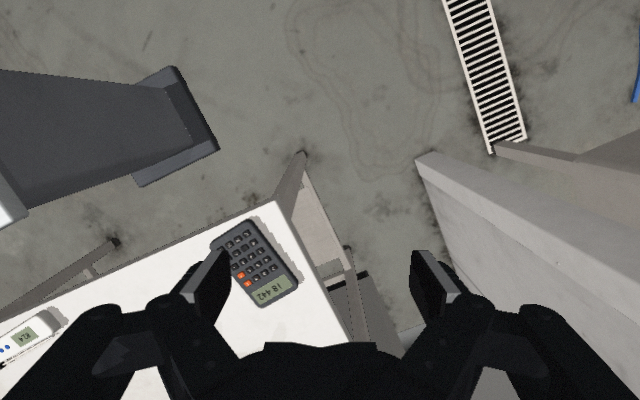

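```bash
cat > h.py <<'E'
from station import telemetry, cams, job, finder
import cv2, numpy as np
from scipy.spatial.transform import Rotation as R
def K(c):
    f=200/np.tan(np.radians(c["fovy"])/2); return np.array([[f,0,c["cx"]],[0,f,c["cy"]],[0,0,1.]])
def proj(c,P):
    T=np.linalg.inv(c["world_from_camera"]); 
    return cv2.projectPoints(np.atleast_2d(np.array(P,float)),cv2.Rodrigues(T[:3,:3])[0],T[:3,3],K(c),np.array(c["D"]))[0][:,0]
def ray(c,px):
    u=cv2.undistortPoints(np.array([[px]],float),K(c),np.array(c["D"]))[0,0]
    W=np.array(c["world_from_camera"]); d=W[:3,:3]@[u[0],u[1],1]; return W[:3,3],d/np.linalg.norm(d)
def onz(c,px,z):
    o,d=ray(c,px); return o+d*(z-o[2])/d[2]
def tri(rs):
    A=0;b=0
    for o,d in rs:
        M=np.eye(3)-np.outer(d,d);A=A+M;b=b+M@o
    p=np.linalg.solve(A,b); return p,[np.linalg.norm((np.eye(3)-np.outer(d,d))@(p-o)) for o,d in rs]
def save(c,name,box=None,k=1):
    im=c["frame"][:,:,::-1]
    if box: im=im[box[1]:box[3],box[0]:box[2]]
    cv2.imwrite("pics/"+name,cv2.resize(im,None,fx=k,fy=k,interpolation=cv2.INTER_CUBIC))
E
python3 - <<'E'
from h import *
C={n:cams.capture(n) for n in ["scene","side"]}
for l in ["handwheel","wheel_hub","crank","strainer","mouth","closed_end","inspection_camera","spare_strainer","test_stand"]:
    for n in C:
        r=finder.find_in(n,l)
        print(l,n,[(np.round(a["centre"],1).tolist(),round(a["confidence"],2)) for a in r])
save(C["scene"],"s1.png",(230,110,450,270),3.6)
save(C["side"],"d1.png",(160,100,400,370),2.2)
E
```

```text
handwheel scene [([273.3, 186.7], 0.65)]
handwheel side [([295.1, 266.1], 0.96)]
wheel_hub scene [([270.2, 186.0], 0.94)]
wheel_hub side [([295.1, 264.2], 0.61)]
crank scene [([272.8, 186.8], 0.57), ([281.9, 181.2], 0.39)]
crank side [([297.7, 243.4], 0.76), ([275.3, 154.3], 0.32)]
strainer scene [([205.5, 223.7], 0.92), ([287.9, 211.1], 0.77), ([314.2, 191.9], 0.48)]
strainer side [([382.9, 357.8], 0.66), ([328.5, 245.9], 0.6)]
mouth scene [([205.4, 222.5], 0.79), ([286.9, 216.5], 0.62)]
mouth side [([382.0, 359.3], 0.72)]
closed_end scene [([205.5, 222.9], 0.96), ([283.0, 212.8], 0.81)]
closed_end side [([383.5, 359.9], 0.96), ([328.6, 246.0], 0.78)]
inspection_camera scene [([411.1, 198.6], 0.97)]
inspection_camera side [([276.8, 156.8], 0.73)]
spare_strainer scene [([314.1, 195.1], 0.73)]
spare_strainer side [([220.6, 268.8], 0.91), ([277.2, 152.3], 0.43)]
test_stand scene [([279.6, 219.7], 0.96)]
test_stand side [([299.2, 286.0], 0.96)]
```

View pics/s1.png

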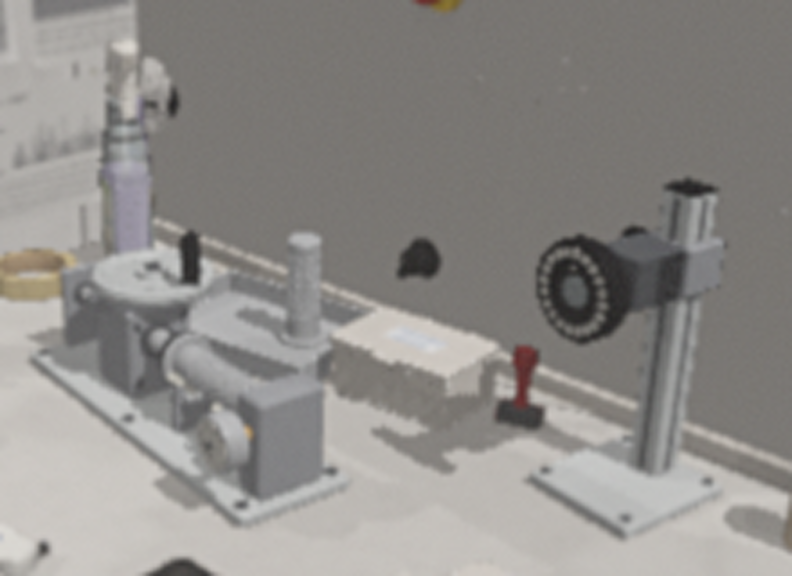

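View pics/d1.png

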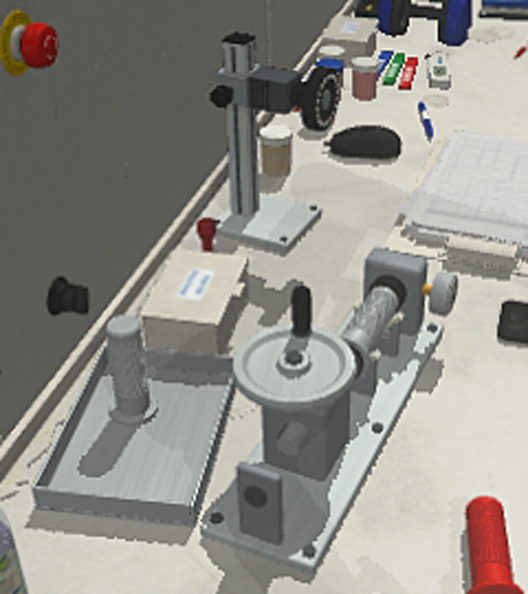

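```bash
python3 - <<'E'
from h import *
C={n:cams.capture(n) for n in ["scene","side"]}
s,d=C["scene"],C["side"]
print("side base",[onz(d,p,.012).round(4).tolist() for p in [(302.7,359.5),(252,341),(360,244.5)]])
print("scene base",[onz(s,p,.012).round(4).tolist() for p in [(297.2,255),(327,244),(239,209)]])
print("hub",onz(s,(230+148/3.6,110+270/3.6),.125),onz(d,(160+294/2.2,100+357/2.2),.125))
print("crank top",tri([ray(s,(230+190/3.6,110+235/3.6)),ray(d,(160+301/2.2,100+290/2.2))]))
print("spare top",onz(s,(314.4,176),.113),onz(d,(160+124/2.2,100+324/2.2),.113))
# camera base corners z~.01
print("cam base side",[onz(d,(160+a/2.2,100+b/2.2),.01).round(4).tolist() for a,b in [(322,208),(283,245),(213,232)]])
print("cam base scene",[onz(s,(230+a/3.6,110+b/3.6),.01).round(4).tolist() for a,b in [(530,480),(627,530),(720,488)]])
print("ring front",tri([ray(s,(230+575/3.6,110+290/3.6)),ray(d,(160+322/2.2,100+99/2.2))]))
print("col top",tri([ray(s,(230+690/3.6,110+187/3.6)),ray(d,(160+239/2.2,100+39/2.2))]))
E
```

```text
side base [[0.5192, 0.2729, 0.012], [0.625, 0.2561, 0.012], [0.4711, -0.1062, 0.012]]
scene base [[0.4608, -0.1089, 0.012], [0.5644, -0.126, 0.012], [0.5157, 0.2488, 0.012]]
hub [0.56430556 0.12570433 0.125     ] [0.57457446 0.13767601 0.125     ]
crank top (array([0.58221497, 0.08812321, 0.16386932]), [np.float64(0.000453090677502149), np.float64(0.0004530906775021447)])
spare top [0.7495172 0.110928  0.113    ] [0.75036005 0.1193367  0.113     ]
cam base side [[0.6678, -0.3166, 0.01], [0.6921, -0.2111, 0.01], [0.7905, -0.2171, 0.01]]
cam base scene [[0.6773, -0.2255, 0.01], [0.6696, -0.324, 0.01], [0.7802, -0.3442, 0.01]]
ring front (array([ 0.65507367, -0.26245939,  0.19776654]), [np.float64(0.00015819007410567562), np.float64(0.00015819007410577794)])
col top (array([ 0.76863639, -0.28448452,  0.25710842]), [np.float64(0.0012631159909567218), np.float64(0.0012631159909568365)])
```

```bash
cat >> h.py <<'E'
def st():
    s=telemetry.state(); return np.array(s["tcp_pos"]),R.from_rotvec(s["tcp_rot"]).as_matrix(),s
def togo(target,yawx=None):
    "shift cm in tool axes, turn deg about tool z so tool x points at world yaw"
    p,M,s=st(); sh=M.T@(np.array(target)-p)*100
    t=None
    if yawx is not None:
        x=M.T@np.array([np.cos(yawx),np.sin(yawx),0]); t=np.degrees(np.arctan2(x[1],x[0]))
    print("t",s["time_s"],"shift",sh.round(2),"turn",t); return sh,t
E
python3 - <<'E'
from h import *
p,M,s=st(); print(M.round(3))
togo([.50,.02,.36],0)
c=cams.capture("wrist"); print((M.T@(np.array(c["world_from_camera"])[:3,3]-p)).round(4)); print((M.T@np.array(c["world_from_camera"])[:3,:3]).round(3))
E
```

```text
[[-0.91   0.415  0.   ]
 [ 0.415  0.91  -0.   ]
 [-0.     0.    -1.   ]]
t 1.25 shift [-44.66 -39.93 -12.87] turn 155.4839994806199
[ 0.0724 -0.001  -0.1422]
[[-0.    -0.959 -0.284]
 [ 1.     0.    -0.   ]
 [ 0.    -0.284  0.959]]
```

```bash
python3 - <<'E'
from h import *
togo([.55,.06,.36],np.radians(82))
E
```

```text
t 1.3 shift [-47.55 -34.22 -12.87] turn 73.4822882051824
```

Emit:
servo_tool(moves="-2 -1.4 -2 4 1;-5 -3.6 -4 10 1;-8 -5.8 -6 17 1;-11.5 -8.3 -8 24 1;-15 -10.8 -10 30 1;-18 -13 -12 37 1;-21 -15 -12.9 44 1;-24 -17.3 -12.9 50 1;-27 -19.4 -12.9 56 1;-29 -21 -12.9 60 1")

```text
time_s: 2.13
tcp_pos: [0.4383, 0.253, 0.3612]
tcp_rot: [2.123, 2.314, 0.002]
wrist_force: [0.8, -0.4, 0.1]
grip_width: 1.001
```

```bash
python3 - <<'E'
from h import *
togo([.55,.06,.36],np.radians(82))
E
```

```text
t 2.1333 shift [-20.19   9.48   0.14] turn 12.91770367825442
```

Emit:
servo_tool(moves="-3 1.4 0.1 4 1;-6 2.8 0.1 8 1;-9 4.2 0.1 12 1;-12 5.6 0.1 12.9 1;-15 7 0.1 12.9 1;-18 8.4 0.1 12.9 1;-20.2 9.5 0.1 12.9 1;-20.2 9.5 0.1 12.9 1;-20.2 9.5 0.1 12.9 1;-20.2 9.5 0.1 12.9 1")

```text
time_s: 2.97
tcp_pos: [0.55, 0.0606, 0.3603]
tcp_rot: [2.37, 2.062, 0.003]
wrist_force: [-0.6, 0.5, -0.3]
grip_width: 0.999
```

```bash
python3 - <<'E'
from h import *
c=cams.capture("wrist"); save(c,"w1.png")
import pickle; pickle.dump(c,open("w1.pkl","wb"))
for l in ["wheel_hub","crank","strainer","mouth","closed_end","inspection_camera","spare_strainer"]:
    print(l,[(np.round(a["centre"],1).tolist(),round(a["confidence"],2)) for a in finder.find_in("wrist",l)])
print(st()[0],st()[2]["time_s"])
E
```

```text
wheel_hub [([332.0, 103.0], 0.86)]
crank [([342.8, 141.6], 0.59)]
strainer [([316.6, 197.0], 0.94), ([184.5, 57.2], 0.91)]
mouth [([314.5, 199.9], 0.65), ([183.7, 58.9], 0.59)]
closed_end [([189.4, 57.4], 0.81), ([317.5, 198.3], 0.78)]
inspection_camera [([489.2, 380.6], 0.58)]
spare_strainer [([457.5, 97.9], 0.8), ([335.3, 100.7], 0.65)]
[0.55006135 0.06036394 0.36046337] 3.3667
```

View pics/w1.png

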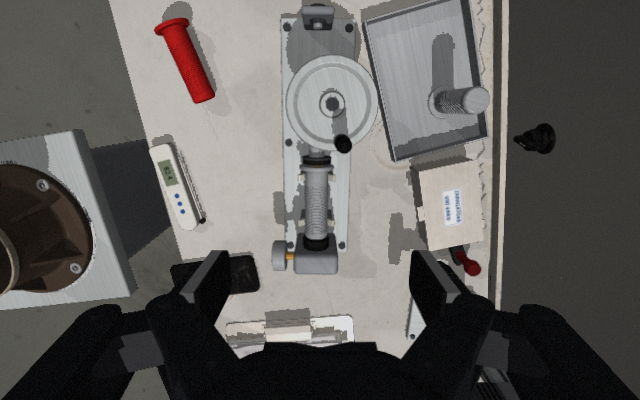

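```bash
python3 - <<'E'
from h import *
import pickle; c=pickle.load(open("w1.pkl","rb"))
save(c,"w1c.png",(260,0,400,140),4.2); save(c,"w1d.png",(260,140,400,280),4.2)
E
```

```text
(no output)
```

View pics/w1c.png

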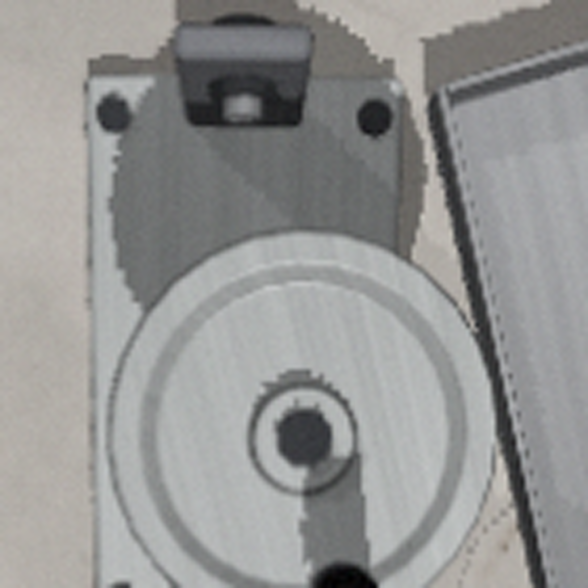

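View pics/w1d.png

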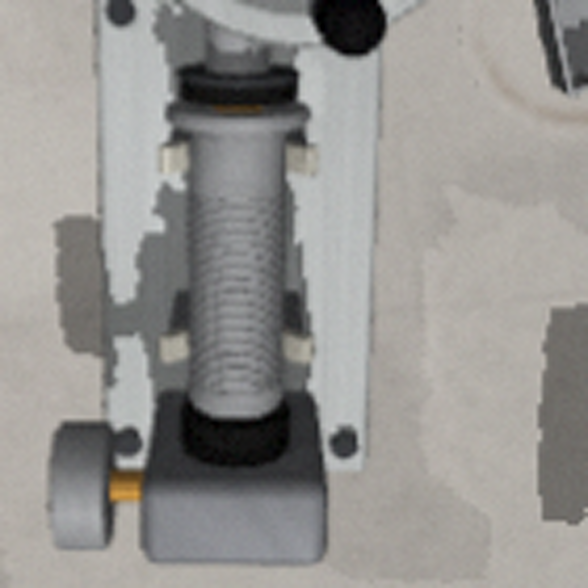

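```bash
python3 - <<'E'
from h import *
import pickle; c=pickle.load(open("w1.pkl","rb"))
a=lambda x,y:(260+x/4.2,y/4.2); b=lambda x,y:(260+x/4.2,140+y/4.2)
hub=onz(c,a(303,437),.127); rim=onz(c,a(301,424),.121); print("hub",hub,rim)
ct=onz(c,b(349,22),.170); print("crank",ct, np.linalg.norm(ct[:2]-hub[:2]))
L=[onz(c,q,.012) for q in (a(88,80),b(111,378))]; Rr=[onz(c,q,.012) for q in (a(401,85),b(362,468))]
for l in (L,Rr):
    v=l[0]-l[1]; print("edge",l[0][:2],l[1][:2],"len",np.linalg.norm(v),"yaw",np.degrees(np.arctan2(-v[0],v[1])))
t=[onz(c,q,.07) for q in (b(238.5,160),b(238.5,250),b(236,400))]; print("tube",t)
print("collar face/closed",onz(c,b(237,108),.07+.02),onz(c,b(236,418),.07))
C={n:cams.capture(n) for n in ["scene","side"]}
print("scene hub",onz(C["scene"],(270.2,186),.123),onz(C["side"],(293.6,262.3),.127))
# hypothesis projection
for yd in (-7.5,-8,-8.5,-9):
    y=np.radians(yd); Rz=np.array([[np.cos(y),-np.sin(y)],[np.sin(y),np.cos(y)]])
    o=hub[:2]-Rz@[.0185,.1375]; print(yd,"stand origin",o)
E
```

```text
hub [0.57482519 0.13443249 0.127     ] [0.57496335 0.13808331 0.121     ]
crank [0.57932169 0.09008572 0.17      ] 0.044574146849509534
edge [0.52166604 0.26286249] [ 0.4748631  -0.06011889] len 0.3263548531476635 yaw -8.245285262379928
edge [0.62787296 0.24644223] [ 0.57245967 -0.11491654] len 0.3655828145234364 yaw -8.718222873219819
tube [array([0.5420491 , 0.03607845, 0.07      ]), array([0.53748105, 0.00404427, 0.07      ]), array([ 0.52852252, -0.05230091,  0.07      ])]
collar face/closed [0.54480658 0.05765107 0.09      ] [ 0.52751131 -0.05935832  0.07      ]
scene hub [0.55976404 0.12489034 0.123     ] [0.57391943 0.14011487 0.127     ]
-7.5 stand origin [5.38536113e-01 5.23558989e-04]
-8 stand origin [0.53736893 0.00084534]
-8.5 stand origin [0.53620461 0.00117729]
-9 stand origin [0.53504322 0.00151938]
```

```bash
python3 - <<'E'
from h import *
togo([.579,.0905,.24],np.radians(81.6)); togo([.579,.0905,.134],np.radians(81.6))
E
```

```text
t 3.4667 shift [ 3.4   2.41 12.05] turn 0.44199251499177744
t 3.4667 shift [ 3.4   2.39 22.65] turn 0.44199251499177744
```

Emit:
servo_tool(moves="1.7 1.2 2 0.4 1;3.4 2.4 5 0.4 1;3.4 2.4 8 0.4 1;3.4 2.4 11 0.4 1;3.4 2.4 13 0.4 1;3.4 2.4 14 0.4 1;3.4 2.4 14.5 0.4 1;3.4 2.4 14.5 0.4 1;3.4 2.4 14.5 0.4 1;3.4 2.4 14.5 0.4 1")

```text
time_s: 4.3
tcp_pos: [0.5799, 0.0905, 0.2171]
tcp_rot: [2.376, 2.052, 0.006]
wrist_force: [-0.7, 0.8, -0.5]
grip_width: 0.998
```

```bash
python3 - <<'E'
from h import *
c=cams.capture("wrist"); save(c,"w2.png")
togo([.579,.0905,.134],np.radians(81.6))
print(proj(c,[[.579,.0905,.170],[.575,.136,.127]]))
print([ (a["centre"],a["confidence"]) for a in finder.find_in("wrist","wheel_hub")+finder.find_in("wrist","crank")])
E
```

```text
t 4.35 shift [-0.03 -0.11  8.3 ] turn 0.03865707506821605
[[318.7447279  221.29233503]
 [304.6578246  145.92301975]]
[([311.9, 141.5], 0.61), ([320.8, 212.7], 0.95), ([289.5, 270.6], 0.49)]
```

View pics/w2.png

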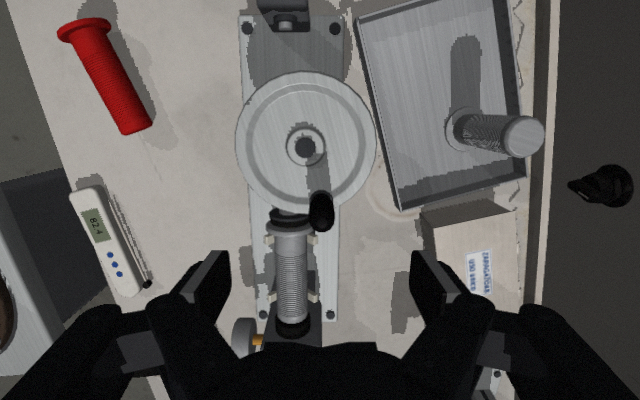

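Emit:
servo_tool(moves="0 0 2 0 1;0 0 4 0 1;0 0 6 0 1;0 0 7.5 0 1;0 0 8.3 0 1;0 0 8.3 0 1;0 0 8.3 0 0.6;0 0 8.3 0 0;0 0 8.3 0 0;0 0 8.3 0 0")

```text
time_s: 5.28
tcp_pos: [0.5804, 0.0908, 0.1345]
tcp_rot: [2.376, 2.052, 0.008]
wrist_force: [-0.4, 0.1, 0.1]
grip_width: 0.451
```

Emit:
servo_tool(moves="0 0 0 0 0;0 0 0 0 0;0 0 0 0 0;0 0 0 0 0;0 0 0 0 0;0 0 0 0 0;0 0 0 0 0;0 0 0 0 0;0 0 0 0 0;0 0 0 0 0")

```text
time_s: 6.12
tcp_pos: [0.581, 0.0908, 0.1354]
tcp_rot: [2.375, 2.052, 0.01]
wrist_force: [-0.4, 0.0, 5.3]
grip_width: 0.2
```

```bash
python3 - <<'E'
from h import *
c=cams.capture("wrist"); save(c,"w3.png")
p,M,s=st(); print(p,M.round(4),s["grip_width"],s["wrist_force"],s["qpos"])
h=np.array([.575,.136])
v=p[:2]-h; print(np.linalg.norm(v),np.degrees(np.arctan2(v[0],-v[1])))
E
```

```text
[0.58102625 0.09080419 0.13541072] [[ 0.1454  0.9894  0.0068]
 [ 0.9894 -0.1454  0.002 ]
 [ 0.0029  0.0064 -1.    ]] 0.19910938596019284 [-0.23012508 -0.3076967   6.38464326] [-0.57168944  0.49173483  0.46380859  1.81349109 -0.27572403  0.89305443
 -0.12825237]
0.045595801190405696 7.594824190343502
```

View pics/w3.png

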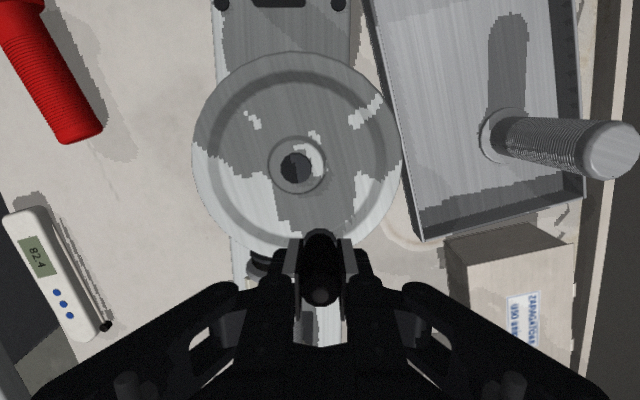

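```bash
cat >> h.py <<'E'
def arc(dphi,n=10,hub=(.575,.136),r=.046,z=None,end=None):
    p,M,s=st(); h=np.array(hub); v=p[:2]-h; f0=np.arctan2(v[0],-v[1]); print("t",s["time_s"],"phi",np.degrees(f0)%360,"r",np.linalg.norm(v),"F",np.round(s["wrist_force"],1),"g",s["grip_width"])
    o=[]
    for k in range(1,n+1):
        f=f0+np.radians(min(dphi*k,end or 1e9)); q=np.array([h[0]+r*np.sin(f),h[1]-r*np.cos(f),z or p[2]])
        d=M.T@(q-p)*100; o.append("%.1f %.1f %.1f 0 0"%tuple(d))
    print(";".join(o))
E
python3 -c "
from h import *
arc(7)"
```

```text
t 6.1667 phi 7.594824190343502 r 0.045595801190405696 F [-0.2 -0.3  6.4] g 0.19910938596019284
0.1 0.5 0.0 0 0;0.4 1.0 0.0 0 0;0.7 1.5 0.0 0 0;1.1 1.9 0.0 0 0;1.5 2.3 0.0 0 0;1.9 2.6 0.0 0 0;2.4 2.9 0.0 0 0;3.0 3.1 0.0 0 0;3.5 3.3 0.0 0 0;4.1 3.3 0.0 0 0
```

Emit:
servo_tool(moves="0.1 0.5 0 0 0;0.4 1.0 0 0 0;0.7 1.5 0 0 0;1.1 1.9 0 0 0;1.5 2.3 0 0 0;1.9 2.6 0 0 0;2.4 2.9 0 0 0;3.0 3.1 0 0 0;3.5 3.3 0 0 0;4.1 3.3 0 0 0")

```text
time_s: 7.0
tcp_pos: [0.6204, 0.1267, 0.1356]
tcp_rot: [2.375, 2.051, 0.01]
wrist_force: [4.2, -3.3, -5.3]
grip_width: 0.195
```

```bash
python3 -c "
from h import *
arc(7.5)"
```

```text
t 7.0 phi 78.3646875828885 r 0.046353833534560615 F [ 4.2 -3.3 -5.3] g 0.1947916279197767
0.6 -0.0 0.0 0 0;1.2 -0.1 0.0 0 0;1.8 -0.3 0.0 0 0;2.3 -0.5 0.0 0 0;2.9 -0.8 0.0 0 0;3.3 -1.2 -0.0 0 0;3.7 -1.6 -0.0 0 0;4.1 -2.1 -0.0 0 0;4.4 -2.6 -0.0 0 0;4.6 -3.2 -0.0 0 0
```

Emit:
servo_tool(moves="0.6 0 0 0 0;1.2 -0.1 0 0 0;1.8 -0.3 0 0 0;2.3 -0.5 0 0 0;2.9 -0.8 0 0 0;3.3 -1.2 0 0 0;3.7 -1.6 0 0 0;4.1 -2.1 0 0 0;4.4 -2.6 0 0 0;4.6 -3.2 0 0 0")

```text
time_s: 7.83
tcp_pos: [0.595, 0.1781, 0.1356]
tcp_rot: [2.374, 2.052, 0.012]
wrist_force: [3.5, 3.5, -3.5]
grip_width: 0.198
```

```bash
python3 -c "
from h import *
arc(7.5)"
```

```text
t 7.8333 phi 154.51417330929587 r 0.04659428402077167 F [ 3.5  3.5 -3.5] g 0.19847113406917594
0.1 -0.6 -0.0 0 0;0.1 -1.2 -0.0 0 0;0.1 -1.8 -0.0 0 0;0.0 -2.4 -0.0 0 0;-0.1 -3.0 -0.0 0 0;-0.4 -3.5 -0.0 0 0;-0.7 -4.0 -0.0 0 0;-1.1 -4.5 -0.0 0 0;-1.5 -4.9 -0.0 0 0;-2.0 -5.3 -0.0 0 0
```

Emit:
servo_tool(moves="0.1 -0.6 0 0 0;0.1 -1.2 0 0 0;0.1 -1.8 0 0 0;0 -2.4 0 0 0;-0.1 -3.0 0 0 0;-0.4 -3.5 0 0 0;-0.7 -4.0 0 0 0;-1.1 -4.5 0 0 0;-1.5 -4.9 0 0 0;-2.0 -5.3 0 0 0")

```text
time_s: 8.67
tcp_pos: [0.5396, 0.1653, 0.1354]
tcp_rot: [2.374, 2.051, 0.013]
wrist_force: [2.3, 1.7, 2.7]
grip_width: 0.199
```

```bash
python3 -c "
from h import *
arc(7)"
```

```text
t 8.6667 phi 230.385268803858 r 0.04591539503274881 F [2.3 1.7 2.7] g 0.19916971541265774
-0.5 -0.3 -0.0 0 0;-1.0 -0.5 -0.0 0 0;-1.6 -0.6 -0.0 0 0;-2.1 -0.7 -0.0 0 0;-2.7 -0.7 -0.0 0 0;-3.2 -0.6 -0.0 0 0;-3.8 -0.5 -0.0 0 0;-4.3 -0.3 -0.0 0 0;-4.8 0.0 -0.0 0 0;-5.3 0.3 -0.0 0 0
```

Emit:
servo_tool(moves="-0.5 -0.3 0 0 0;-1.0 -0.5 0 0 0;-1.6 -0.6 0 0 0;-2.1 -0.7 0 0 0;-2.7 -0.7 0 0 0;-3.2 -0.6 0 0 0;-3.8 -0.5 0 0 0;-4.3 -0.3 0 0 0;-4.8 0 0 0 0;-4.8 0 0 0 0")

```text
time_s: 9.5
tcp_pos: [0.5338, 0.1168, 0.1355]
tcp_rot: [2.374, 2.049, 0.015]
wrist_force: [5.5, 0.4, -0.4]
grip_width: 0.197
```

```bash
python3 -c "
from h import *
arc(3)"
```

```text
t 9.5 phi 294.98968872991065 r 0.0454078355500274 F [ 5.5  0.4 -0.4] g 0.19674323502861304
-0.2 0.1 0.0 0 0;-0.4 0.2 0.0 0 0;-0.6 0.4 0.0 0 0;-0.8 0.6 0.0 0 0;-0.9 0.7 0.0 0 0;-1.1 0.9 0.0 0 0;-1.2 1.1 0.0 0 0;-1.4 1.3 0.0 0 0;-1.5 1.5 0.0 0 0;-1.6 1.7 0.0 0 0
```

Emit:
servo_tool(moves="-0.2 0.1 0 0 0;-0.4 0.2 0 0 0;-0.6 0.4 0 0 0;-0.8 0.6 0 0 0;-0.9 0.7 0 0 0;-1.1 0.9 0 0 0;-1.2 1.1 0 0 0;-1.2 1.1 0 0 0;-1.2 1.1 0 0 0;-1.2 1.1 0 0 0")

```text
time_s: 10.33
tcp_pos: [0.5416, 0.1053, 0.1354]
tcp_rot: [2.375, 2.054, 0.014]
wrist_force: [-2.1, 7.4, 4.9]
grip_width: 0.196
```

```bash
python3 -c "
from h import *
arc(2)
c=cams.capture('wrist'); save(c,'w4.png')"
```

```text
t 10.3333 phi 312.54125120423765 r 0.04535833308394864 F [-2.1  7.4  4.9] g 0.19567704843175163
-0.1 0.1 -0.0 0 0;-0.2 0.2 0.0 0 0;-0.3 0.3 0.0 0 0;-0.4 0.5 0.0 0 0;-0.5 0.6 0.0 0 0;-0.6 0.8 0.0 0 0;-0.6 0.9 0.0 0 0;-0.7 1.1 0.0 0 0;-0.8 1.2 0.0 0 0;-0.8 1.4 0.0 0 0
```

View pics/w4.png

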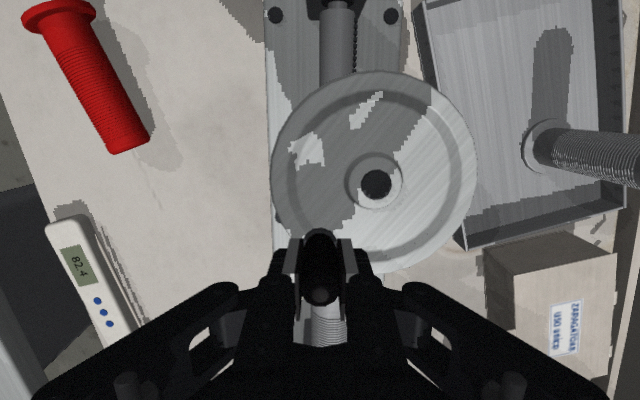

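Emit:
servo_tool(moves="0 0 0 0 0;-0.1 0.1 0 0 0;-0.2 0.2 0 0 0;-0.3 0.3 0 0 0;-0.4 0.5 0 0 0;-0.5 0.6 0 0 0;-0.5 0.6 0 0 0;-0.5 0.6 0 0 0;-0.5 0.6 0 0 0;-0.5 0.6 0 0 0")

```text
time_s: 11.22
tcp_pos: [0.5419, 0.105, 0.1352]
tcp_rot: [-2.364, -2.055, -0.01]
wrist_force: [-17.3, 18.4, 19.4]
grip_width: 0.197
```

```bash
python3 -c "
from h import *
arc(2)
"
```

```text
t 11.2167 phi 313.1505364458294 r 0.045332796538821885 F [-17.3  18.4  19.4] g 0.1967418420048734
-0.2 0.1 -0.0 0 0;-0.2 0.2 -0.0 0 0;-0.3 0.3 -0.0 0 0;-0.4 0.5 -0.0 0 0;-0.5 0.6 -0.0 0 0;-0.6 0.8 -0.0 0 0;-0.6 0.9 -0.0 0 0;-0.7 1.1 -0.0 0 0;-0.8 1.2 -0.0 0 0;-0.8 1.4 -0.0 0 0
```

Emit:
servo_tool(moves="0 0 0 0 0;0 0 0 0 0.3;0 0 0 0 0.6;0 0 0 0 1;0 0 0 0 1;0 0 0 0 1;0 0 0 0 1;0 0 0 0 1;0 0 -1 0 1;0 0 -3 0 1")

```text
time_s: 12.05
tcp_pos: [0.5405, 0.1043, 0.1642]
tcp_rot: [-2.364, -2.054, -0.004]
wrist_force: [0.2, 0.1, -0.4]
grip_width: 1.001
```

```bash
python3 -c "
from h import *
togo([.538,.06,.30],np.radians(81.6))
"
```

```text
t 12.05 shift [ -4.31   0.29 -13.62] turn 0.37189954748464366
```

Emit:
servo_tool(moves="0 0 -2 0.4 1;0 0 -5 0.4 1;-1 0.1 -8 0.4 1;-2.5 0.2 -11 0.4 1;-4 0.3 -13 0.4 1;-4.3 0.3 -13.6 0.4 1;-4.3 0.3 -13.6 0.4 1;-4.3 0.3 -13.6 0.4 1;-4.3 0.3 -13.6 0.4 1;-4.3 0.3 -13.6 0.4 1")

```text
time_s: 12.88
tcp_pos: [0.5374, 0.0611, 0.2983]
tcp_rot: [-2.368, -2.046, -0.0]
wrist_force: [-0.2, -1.1, -0.3]
grip_width: 1.004
```

```bash
python3 - <<'E'
from h import *
c=cams.capture("wrist"); save(c,"w5.png",(220,40,440,300),2.3)
import pickle; pickle.dump(c,open("w5.pkl","wb"))
print(st()[0],st()[2]["time_s"])
y=np.radians(-8.4);Rz=np.array([[np.cos(y),-np.sin(y)],[np.sin(y),np.cos(y)]]);o=np.array([.5365,.0012])
S=lambda x,yy,z:[*(o+Rz@[x,yy]),z]
print(proj(c,[S(0,.055,.07),S(0,-.055,.07),S(0,0,.07),[.575,.136,.127]]))
E
```

```text
[0.53753166 0.0609554  0.29846122] 12.9333
[[328.12668726 173.73042484]
 [327.41540686 254.77652048]
 [327.76190943 215.85564449]
 [348.53509028 101.25691651]]
```

View pics/w5.png

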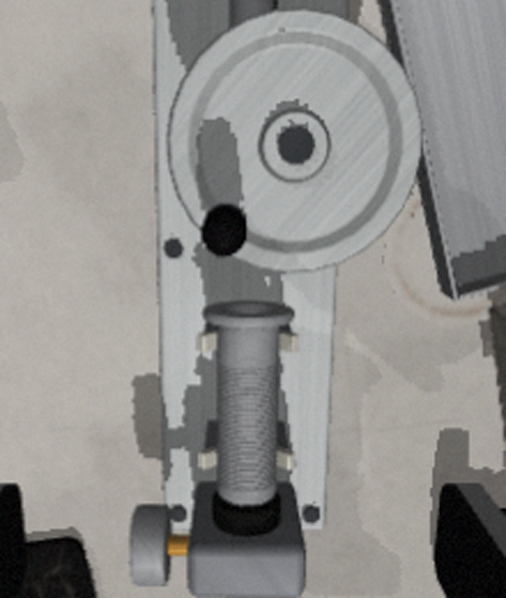

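```bash
python3 - <<'E'
from h import *
import pickle; c=pickle.load(open("w5.pkl","rb"))
q=lambda a,b:(220+a/2.3,40+b/2.3)
k=onz(c,q(224,229),.17); v=k[:2]-[.575,.136]; ph=np.degrees(np.arctan2(v[0],-v[1]))%360; print(k,ph,"theta",np.radians(ph+8.4),np.linalg.norm(v))
print("collar top",onz(c,q(248,302),.095),"closed top",onz(c,q(248,507),.07+.0))
y=np.radians(-8.4);Rz=np.array([[np.cos(y),-np.sin(y)],[np.sin(y),np.cos(y)]]);o=np.array([.5365,.0012])
for z,yy in ((.095,.055),(.045,.055),(.087,-.055),(.053,-.055)): print(z,yy,proj(c,[[*(o+Rz@[0,yy]),z]]), )
print(q(248,302),q(248,507))
togo([.5365,.0012,.12],np.radians(81.6)); togo([.5365,.0012,.053],np.radians(81.6))
E
```

```text
[0.54054146 0.10727694 0.17      ] 309.81304170479046 theta 5.553865300534623 0.04485984147771825
collar top [0.54486108 0.06351235 0.095     ] closed top [ 0.52785652 -0.06157949  0.07      ]
0.095 0.055 [[328.49021473 178.01197973]]
0.045 0.055 [[327.80664011 169.96236568]]
0.087 -0.055 [[327.60649477 260.76813409]]
0.053 -0.055 [[327.23877473 249.24254128]]
(327.82608695652175, 171.30434782608697) (327.82608695652175, 260.4347826086956)
t 12.9333 shift [-6.07  0.92 17.79] turn 0.0481398655443834
t 12.9333 shift [-6.12  0.98 24.49] turn 0.0481398655443834
```

```bash
python3 - <<'E'
from h import *
from scipy.optimize import least_squares
P=np.array([(.581,.0908),(.6204,.1267),(.595,.1781),(.5396,.1653),(.5338,.1168),(.5416,.1053)])
r=least_squares(lambda q:np.hypot(*(P-q[:2]).T)-.046,[.575,.136]);print(r.x,r.fun)
C={n:cams.capture(n) for n in ["side"]}
d=C["side"]; save(d,"d2.png",(230,200,370,370),4)
f=lambda ph:[r.x[0]+.046*np.sin(np.radians(ph)),r.x[1]-.046*np.cos(np.radians(ph)),.17]
print([ (ph,proj(d,[f(ph)]).round(1).tolist()) for ph in (300,306,309,312,315)])
print(proj(d,[[*r.x[:2],.127]]))
E
```

```text
[0.57542847 0.13645715] [-4.16199819e-06  1.78286130e-05  1.27369698e-05 -4.46438330e-06
  3.62127142e-05 -9.42304317e-06]
[(300, [[316.1, 240.0]]), (306, [[315.3, 238.6]]), (309, [[314.8, 237.9]]), (312, [[314.3, 237.2]]), (315, [[313.7, 236.6]])]
[[293.38398832 261.03415851]]
```

View pics/d2.png

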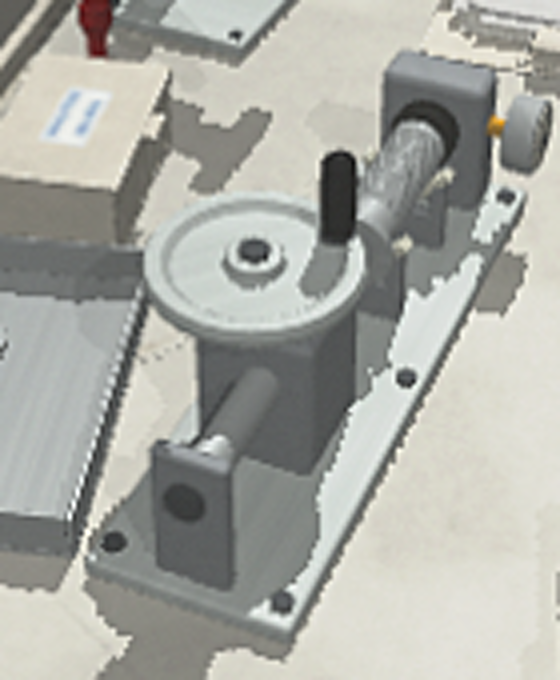

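```bash
python3 - <<'E'
from h import *
togo([.513,.136,.20],np.radians(81.6)); sh,_=togo([.513,.136,.145],np.radians(81.6))
p,M,s=st(); print("unit +tangent in tool",(M.T@[.68,-.73,0]).round(3))
E
```

```text
t 12.9833 shift [ 7.01 -3.46  9.95] turn 0.032142039292737234
t 12.9833 shift [ 6.96 -3.41 15.45] turn 0.032142039292737234
unit +tangent in tool [-0.623  0.779 -0.011]
```

Emit:
servo_tool(moves="2 -1 2 0 0;4.5 -2.2 4 0 0;7 -3.4 7 0 0;7 -3.4 9 0 0;7 -3.4 10 0 0;7 -3.4 11 0 0;7 -3.4 12.5 0 0;7 -3.4 14 0 0;7 -3.4 15.4 0 0;7 -3.4 15.4 0 0")

```text
time_s: 13.82
tcp_pos: [0.5126, 0.1349, 0.1438]
tcp_rot: [-2.371, -2.044, 0.003]
wrist_force: [-0.4, 0.7, -0.4]
grip_width: 0.002
```

Emit:
servo_tool(moves="-0.3 0.4 0 0 0;-0.6 0.8 0 0 0;-0.8 1.0 0 0 0;-0.9 1.2 0 0 0;-1.1 1.3 0 0 0;-1.2 1.5 0 0 0;-1.3 1.6 0 0 0;-1.4 1.7 0 0 0;-1.4 1.7 0 0 0;-1.4 1.7 0 0 0")

```text
time_s: 14.65
tcp_pos: [0.5274, 0.1217, 0.1442]
tcp_rot: [-2.366, -2.046, -0.001]
wrist_force: [-2.4, 9.6, 4.0]
grip_width: -0.001
```

```bash
python3 - <<'E'
from h import *
p,M,s=st(); print(p,s["wrist_force"],s["grip_width"])
c=cams.capture("wrist"); save(c,"w6.png")
E
```

```text
[0.52735831 0.12168521 0.14416233] [-2.3877156   9.64568727  4.02186729] -0.0007778422623450324
```

View pics/w6.png

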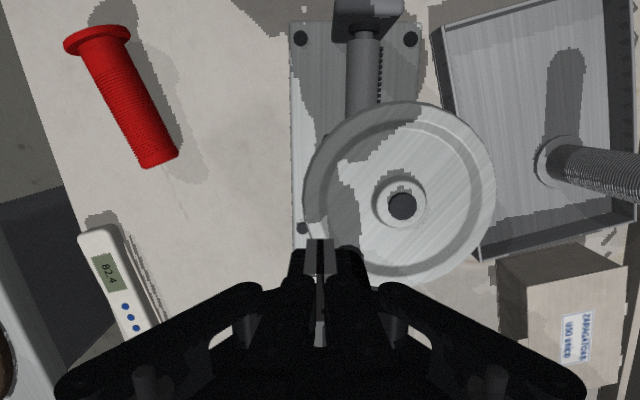

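Emit:
servo_tool(moves="-0.1 0.1 0 0 0;-0.2 0.2 0 0 0;-0.3 0.4 0 0 0;-0.4 0.5 0 0 0;-0.5 0.6 0 0 0;-0.5 0.6 0 0 0;-0.5 0.6 0 0 0;-0.5 0.6 0 0 0;-0.5 0.6 0 0 0;-0.5 0.6 0 0 0")

```text
time_s: 15.53
tcp_pos: [0.5302, 0.1217, 0.1443]
tcp_rot: [-2.355, -2.047, -0.002]
wrist_force: [-11.2, 17.7, 9.9]
grip_width: 0.003
```

```bash
python3 - <<'E'
from h import *
p,M,s=st(); print(p,s["wrist_force"])
q=np.array([.500,.145,.144]); print(M.T@(q-p)*100)
E
```

```text
[0.53020049 0.12171011 0.14429237] [-11.23722743  17.6625872    9.89990333]
[ 1.88428718 -3.31413712  0.10815668]
```

Emit:
servo_tool(moves="0.4 -0.6 0 0 0;1 -1.4 0 0 0;1.9 -2.6 0 0 0;2 -2.8 -2 0 0;2 -2.8 -5 0 0.5;2 -2.8 -8 0 1;2 -2.8 -10 0 1;2 -2.8 -10 0 1;2 -2.8 -10 0 1;2 -2.8 -10 0 1")

```text
time_s: 16.37
tcp_pos: [0.5061, 0.1433, 0.2443]
tcp_rot: [-2.355, -2.046, -0.001]
wrist_force: [-0.4, -0.1, -0.8]
grip_width: 0.845
```

```bash
python3 - <<'E'
from h import *
p,M,s=st(); print(p,s["time_s"])
togo([.5365,.0012,.24],np.radians(81.6))
togo([.5365,.0012,.052],np.radians(81.6))
c=cams.capture("wrist"); save(c,"w7.png",(250,120,470,320),3)
k=lambda z:None
f=lambda ph:[.57543+.046*np.sin(np.radians(ph)),.13646-.046*np.cos(np.radians(ph)),.17]
for ph in (304,308,312,316): print(ph,proj(c,[f(ph)]))
print(proj(c,[[.57543,.13646,.127]]))
E
```

```text
[0.50605114 0.14333311 0.24431378] 16.3667
t 16.3667 shift [-13.65   5.01   0.15] turn 0.376689679160246
t 16.3667 shift [-13.92   5.3   18.95] turn 0.376689679160246
304 [[367.83657637 244.13469498]]
308 [[370.59371621 246.90101693]]
312 [[373.54660104 249.46223244]]
316 [[376.68108598 251.80888282]]
[[401.6765222  191.75740616]]
```

View pics/w7.png

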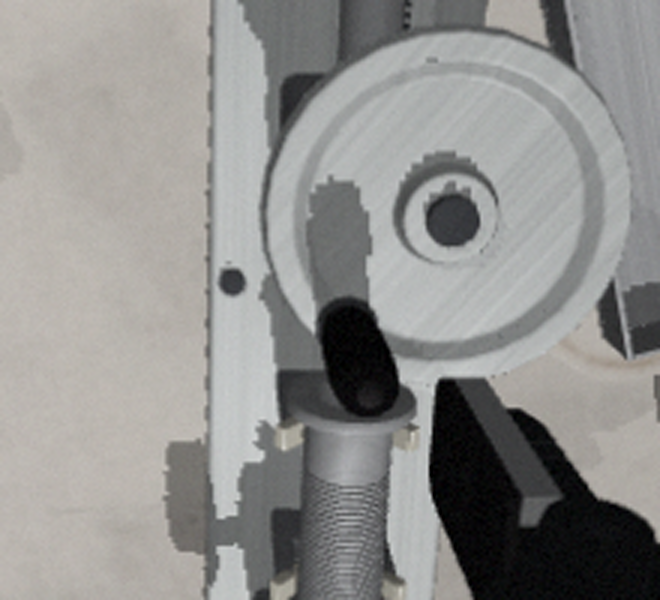

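```bash
python3 - <<'E'
from h import *
p,M,s=st(); print(p,M.round(4))
togo([.5353,-.0067,.24],np.radians(81.6))
togo([.5353,-.0067,.13],np.radians(81.6))
togo([.5353,-.0067,.048],np.radians(81.6))
E
```

```text
[0.50583729 0.14335321 0.2439473 ] [[ 0.1398  0.9901 -0.0144]
 [ 0.9901 -0.1395  0.0162]
 [ 0.014  -0.0165 -0.9998]]
t 16.4167 shift [-14.45   5.02   0.11] turn 0.37816614350624467
t 16.4167 shift [-14.6    5.2   11.11] turn 0.37816614350624467
t 16.4167 shift [-14.72   5.33  19.3 ] turn 0.37816614350624467
```

Emit:
servo_tool(moves="-2 0.7 0 0.4 1;-5 1.7 0 0.4 1;-8 2.8 0 0.4 1;-11 4 0 0.4 1;-13.5 4.8 0.5 0.4 1;-14.5 5.1 3 0.4 1;-14.6 5.1 6 0.4 1;-14.6 5.2 8 0.4 1;-14.6 5.2 9 0.4 1;-14.6 5.2 9 0.4 1")

```text
time_s: 17.25
tcp_pos: [0.5335, -0.007, 0.1483]
tcp_rot: [-2.36, -2.036, 0.008]
wrist_force: [-0.8, 0.3, -0.1]
grip_width: 1.004
```

```bash
python3 - <<'E'
from h import *
c=cams.capture("wrist"); save(c,"w8.png")
p,M,s=st(); print(p,s["time_s"],M[:,2],s["wrist_force"])
togo([.5353,-.0067,.048],np.radians(81.6))
print("tube pts",proj(c,[[.5365+.146*t,.0012+.989*t,.07] for t in (.055,0,-.008)]))
E
```

```text
[ 0.53463206 -0.00705251  0.14993229] 17.3 [-0.01750586  0.01542461 -0.99972778] [0.18912751 0.41794281 0.28508616]
t 17.3 shift [-0.08  0.26 10.19] turn -0.02935064105235217
tube pts [[325.14539427 121.31751703]
 [324.85337151 196.65830425]
 [324.81233022 206.82682654]]
```

View pics/w8.png

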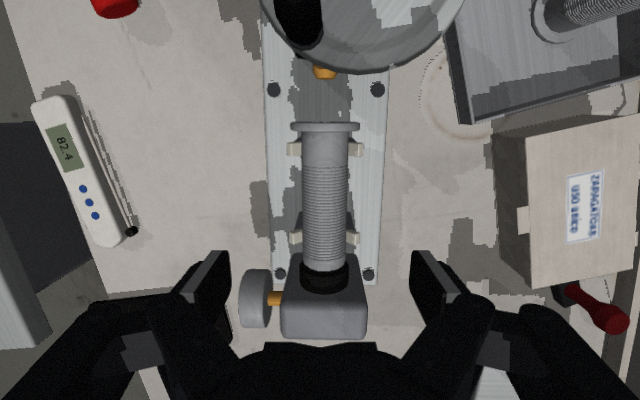

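Emit:
servo_tool(moves="0 0.1 2 0 1;-0.1 0.2 4 0 1;-0.1 0.2 6 0 1;-0.1 0.2 8 0 1;-0.1 0.2 9.3 0 1;-0.1 0.3 10.2 0 1;-0.1 0.3 10.2 0 1;-0.1 0.3 10.2 0 1;-0.1 0.3 10.2 0 1;-0.1 0.3 10.2 0 1")

```text
time_s: 18.13
tcp_pos: [0.5366, -0.0069, 0.049]
tcp_rot: [-2.362, -2.038, 0.002]
wrist_force: [0.1, -0.0, 0.2]
grip_width: 1.003
```

```bash
python3 - <<'E'
from h import *
c=cams.capture("wrist"); save(c,"w9.png")
p,M,s=st(); print(p,s["time_s"],M[:,2],s["wrist_force"])
togo([.5353,-.0067,.048],np.radians(81.6))
E
```

```text
[ 0.5364101  -0.00682908  0.04890789] 18.1833 [-0.01575634  0.01570235 -0.99975256] [-0.18686144 -0.93518351 -0.41383625]
t 18.1833 shift [-0.   -0.11  0.09] turn -0.01641008963639364
```

View pics/w9.png

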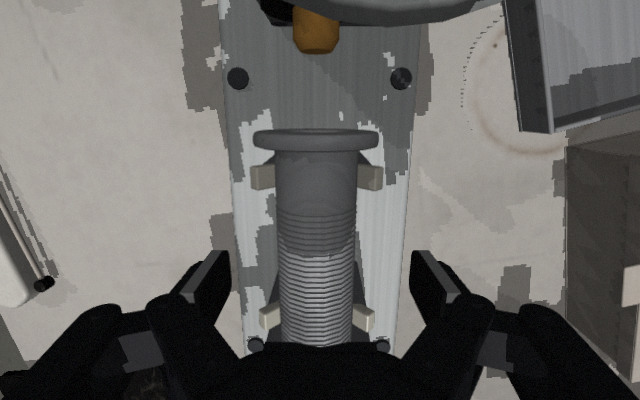

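Emit:
servo_tool(moves="0 0 0 0 0.6;0 0 0 0 0.3;0 0 0 0 0;0 0 0 0 0;0 0 0 0 0;0 0 0 0 0;0 0 0 0 0;0 0 0 0 0;0 0 0 0 0;0 0 0 0 0")

```text
time_s: 19.02
tcp_pos: [0.5349, -0.0066, 0.0491]
tcp_rot: [-2.36, -2.036, 0.005]
wrist_force: [-6.2, -0.2, 11.1]
grip_width: 0.384
```

Emit:
servo_tool(moves="0 0 0 0 0;0 0 -0.5 0 0;0 0 -1 0 0;0 0 -2 0 0;0 0 -4 0 0;0 0 -7 0 0;0 0 -10 0 0;0 0 -13 0 0;0 0 -15 0 0;0 0 -15 0 0")

```text
time_s: 19.85
tcp_pos: [0.5401, -0.0097, 0.2041]
tcp_rot: [-2.364, -2.038, -0.005]
wrist_force: [-0.5, -0.3, -1.1]
grip_width: 0.381
```

```bash
python3 - <<'E'
from h import *
c=cams.capture("wrist"); save(c,"w10.png")
p,M,s=st(); print(p,s["time_s"],M.round(4),s["wrist_force"],s["grip_width"])
d=cams.capture("side"); save(d,"d3.png",(200,80,440,320),2.5)
E
```

```text
[ 0.53903369 -0.0093082   0.20181581] 19.9 [[ 0.1468  0.9891 -0.0137]
 [ 0.9891 -0.1465  0.0173]
 [ 0.0151 -0.0161 -0.9998]] [-1.05281456 -0.09737738 -2.50968967] 0.3779799754475045
```

View pics/w10.png

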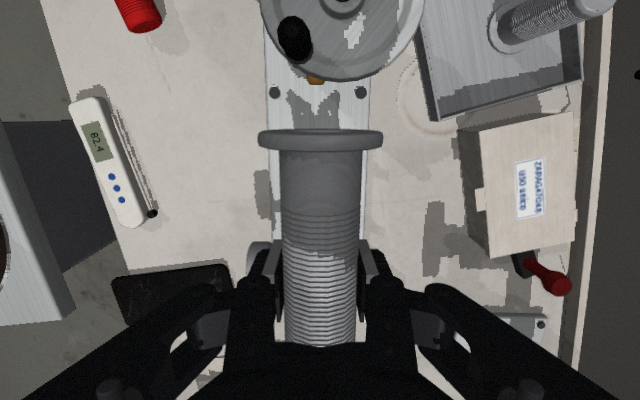

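View pics/d3.png

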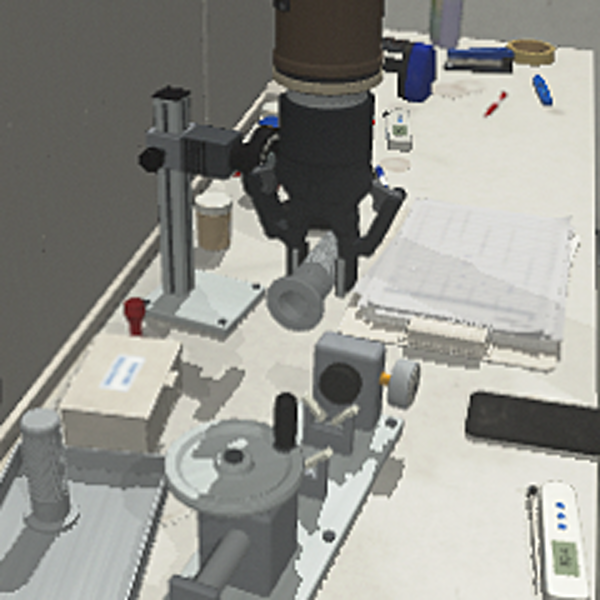

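```bash
python3 - <<'E'
from h import *
togo([.52,-.31,.38],np.radians(81.6))
E
```

```text
t 19.95 shift [-29.77   2.29 -18.47] turn -0.01570379087667856
```

Emit:
servo_tool(moves="0 0 -2 0 0;-2 0.2 -5 0 0;-5 0.4 -8 0 0;-8 0.6 -11 0 0;-11 0.8 -13.5 0 0;-14 1.1 -15.5 0 0;-17 1.3 -17 0 0;-20 1.5 -18 0 0;-23 1.8 -18.4 0 0;-25.5 2 -18.4 0 0")

```text
time_s: 20.78
tcp_pos: [0.5228, -0.2696, 0.3799]
tcp_rot: [-2.362, -2.035, 0.003]
wrist_force: [-0.5, -0.1, -1.4]
grip_width: 0.377
```

```bash
python3 - <<'E'
from h import *
togo([.52,-.31,.38],np.radians(81.6))
E
```

```text
t 20.7833 shift [-4.03  0.32 -0.07] turn -0.0793152600408938
```

Emit:
servo_tool(moves="-1.5 0.1 0 0 0;-3 0.2 0 0 0;-4 0.3 0 0 0;-4 0.3 0 0 0;-4 0.3 0 0 0;-4 0.3 0 0 0;-4 0.3 0 0 0;-4 0.3 0 0 0;-4 0.3 0 0 0;-4 0.3 0 0 0")

```text
time_s: 21.62
tcp_pos: [0.5201, -0.3091, 0.3795]
tcp_rot: [-2.361, -2.037, 0.003]
wrist_force: [-0.7, -1.0, -1.7]
grip_width: 0.38
```

```bash
python3 - <<'E'
from h import *
import pickle
c=cams.capture("wrist"); save(c,"w11.png"); save(c,"w11c.png",(380,40,640,240),3)
C={"wrist":c}
for n in ("side","scene"): C[n]=cams.capture(n)
pickle.dump(C,open("w11.pkl","wb"))
save(C["scene"],"s11.png",(370,140,450,260),5);save(C["side"],"d11.png",(240,100,330,220),5)
p,M,s=st(); print(p,s["time_s"],M[:,2],s["wrist_force"],s["grip_width"])
E
```

```text
[ 0.51987483 -0.30946706  0.37938308] 21.7667 [-0.01692789  0.01672408 -0.99971684] [ 0.45165328  0.43085915 -1.11905972] 0.37921398836812287
```

View pics/w11.png

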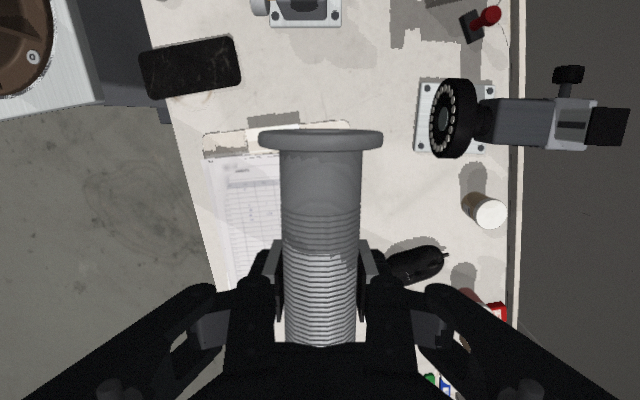

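View pics/w11c.png

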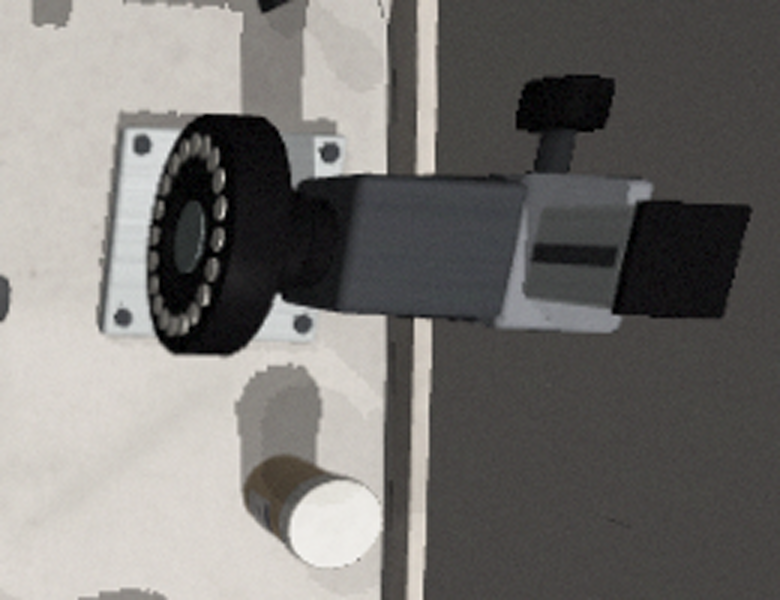

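View pics/s11.png

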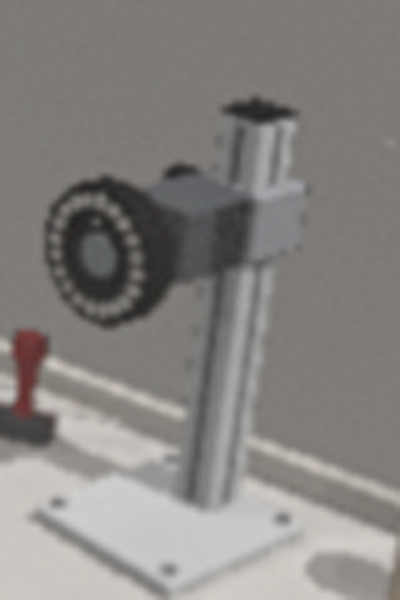

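View pics/d11.png

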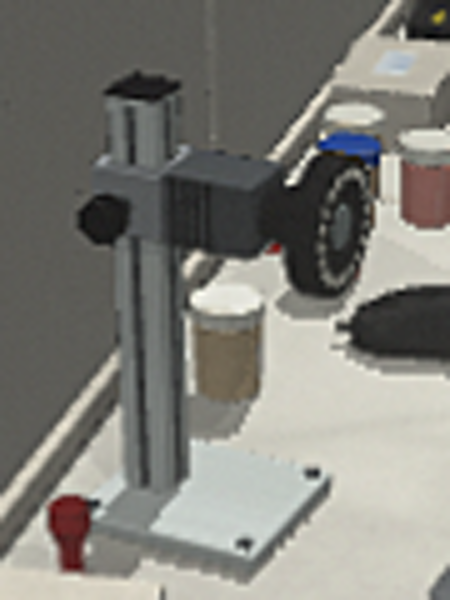

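```bash
python3 - <<'E'
from h import *
import pickle
from scipy.optimize import least_squares
C=pickle.load(open("w11.pkl","rb")); w=C["wrist"]
q=lambda a,b:(380+a/3,40+b/3)
print("ring",onz(w,q(188,236),.2),"col",onz(w,q(681,260),.26))
H=[onz(w,q(*v),.01)[:2] for v in ((142,145),(122,317),(330,152),(303,324))]
print(np.round(H,4))
for a,b in ((1,0),(3,2)): v=H[a]-H[b]; print("y-dir yaw",np.degrees(np.arctan2(v[0],-v[1])), np.linalg.norm(v))
for a,b in ((0,2),(1,3)): v=H[b]-H[a]; print("x-dir yaw",np.degrees(np.arctan2(v[1],v[0])), np.linalg.norm(v))
cap=[onz(w,q(*v),.26)[:2] for v in ((640,203),(750,207),(722,318),(612,312))]
for a,b,o in ((0,1,0),(3,2,0),(3,0,90),(2,1,90)): v=cap[b]-cap[a]; print("cap yaw",np.degrees(np.arctan2(v[1],v[0]))-o,np.linalg.norm(v))
obs=[("wrist",q(188,236),0),("wrist",q(681,260),1),("scene",(389,191),0),("side",(308.6,145.6),0),("scene",(422.2,162),1),("side",(268.6,117.4),1)]
def pts(x):
    c,s=np.cos(x[2]),np.sin(x[2]); f=lambda a,z:[x[0]+a*c,x[1]+a*s,z]
    return [f(-.06,.2),f(.062,.26)]
def res(x,off=True):
    P=pts(x); return np.concatenate([proj(C[n],P[k])[0]-p for n,p,k in obs])
r=least_squares(res,[.7,-.27,-.19],loss="soft_l1"); print(r.x,np.degrees(r.x[2]),res(r.x).round(1))
obs=obs[:2]
r=least_squares(res,[.7,-.27,-.19]); print("wrist only",r.x,np.degrees(r.x[2]),res(r.x).round(1))
E
```

```text
ring [ 0.64980729 -0.26333438  0.2       ] col [ 0.76765654 -0.28465859  0.26      ]
[[ 0.6969 -0.2263]
 [ 0.6806 -0.3151]
 [ 0.7958 -0.2435]
 [ 0.7802 -0.333 ]]
y-dir yaw -10.38971958793982 0.09033407901253811
y-dir yaw -9.937401272035762 0.090882103316164
x-dir yaw -9.888569198598367 0.10043663033931462
x-dir yaw -10.200931849129567 0.10115079370128151
cap yaw -9.129066347790836 0.03254480835918975
cap yaw -10.534643656412474 0.0335314226916437
cap yaw -11.238048865978996 0.030191660342154612
cap yaw -9.377778022499172 0.030994010370830966
[ 0.70760256 -0.27387277 -0.18064997] -10.350480675108928 [-1.2 -0.1  1.   0.3 -0.4 -0.5  0.1 -1.2 -0.5 -0.6 -0.1 -1.2]
wrist only [ 0.70761536 -0.27382688 -0.18130475] -10.387996826049466 [-1.2 -0.2  1.   0.3]
```

```bash
python3 - <<'E'
from h import *
togo([.46,-.229,.36],np.radians(-10.2))
E
```

```text
t 21.7667 shift [ 7.05 -7.07  2.17] turn 91.71891859701891
```

Emit:
servo_tool(moves="0.5 -0.5 0 5 0;1.2 -1.2 0 11 0;2 -2 0.3 18 0;3 -3 0.6 25 0;4 -4 1 32 0;5 -5 1.5 39 0;6 -6 2 46 0;7 -7 2.2 53 0;7 -7 2.2 60 0;7 -7 2.2 66 0")

```text
time_s: 22.6
tcp_pos: [0.4603, -0.2287, 0.3598]
tcp_rot: [-3.094, -0.414, 0.022]
wrist_force: [0.4, -0.4, -0.9]
grip_width: 0.378
```

```bash
python3 - <<'E'
from h import *
print(st()[1].round(4));togo([.46,-.229,.30],np.radians(-10.2))
E
```

```text
[[ 0.9648  0.2625 -0.0164]
 [ 0.2628 -0.9647  0.0179]
 [-0.0111 -0.0216 -0.9997]]
t 22.6 shift [0.03 0.15 5.98] turn 25.420045701933493
```

Emit:
servo_tool(moves="0 0 0.5 6 0;0 0 1.5 12 0;0 0.1 2.5 18 0;0 0.1 3.5 22 0;0 0.1 4.5 25 0;0 0.1 5.5 25.4 0;0 0.1 6 25.4 0;0 0.1 6 25.4 0;0 0.1 6 25.4 0;0 0.1 6 25.4 0")

```text
time_s: 23.43
tcp_pos: [0.4598, -0.2289, 0.3003]
tcp_rot: [-3.113, 0.276, 0.027]
wrist_force: [0.4, 0.5, -1.5]
grip_width: 0.379
```

```bash
python3 - <<'E'
from h import *
p,M,s=st();print(M.round(4))
t=M@np.array([1,0,.0132]);print("tube dir",t,"tilt deg",np.degrees(np.arcsin(t[2])),"yaw",np.degrees(np.arctan2(t[1],t[0])),"predicted mouth",p+M@[.063,0,-.021])
togo([.478,-.2325,.181],np.radians(-10.2))
d=cams.capture("side"); save(d,"d12.png",(230,60,430,240),4)
c=cams.capture("scene"); save(c,"s12.png",(290,90,450,250),4.5)
E
```

```text
[[ 0.9843 -0.176  -0.0156]
 [-0.1757 -0.9843  0.0176]
 [-0.0185 -0.0146 -0.9997]]
tube dir [ 0.98406425 -0.17546336 -0.03169245] tilt deg -1.8161475791379706 yaw -10.109865155982979 predicted mouth [ 0.52210563 -0.24035434  0.32016769]
t 23.4333 shift [ 2.08  0.21 11.9 ] turn 0.06363133936329694
```

View pics/d12.png

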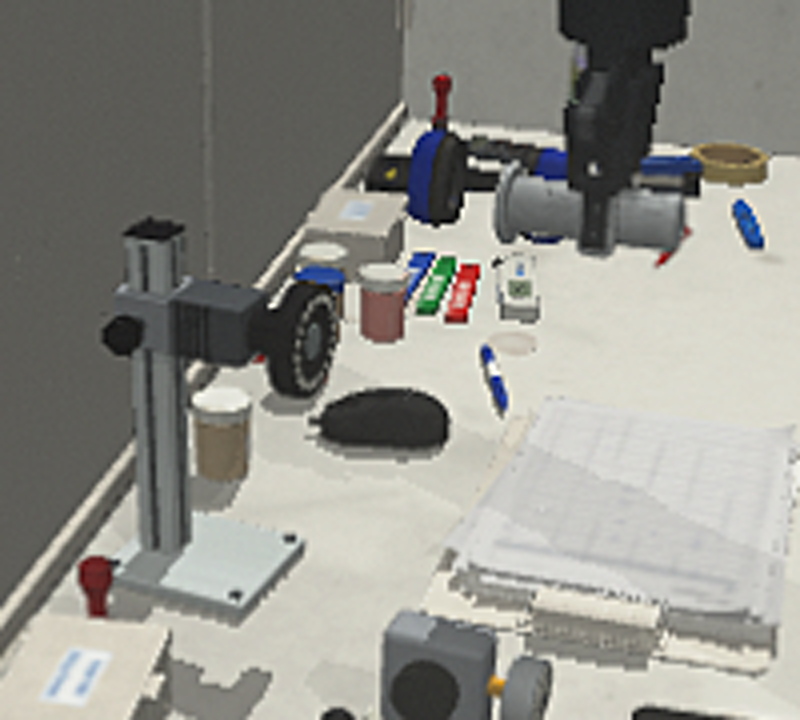

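View pics/s12.png

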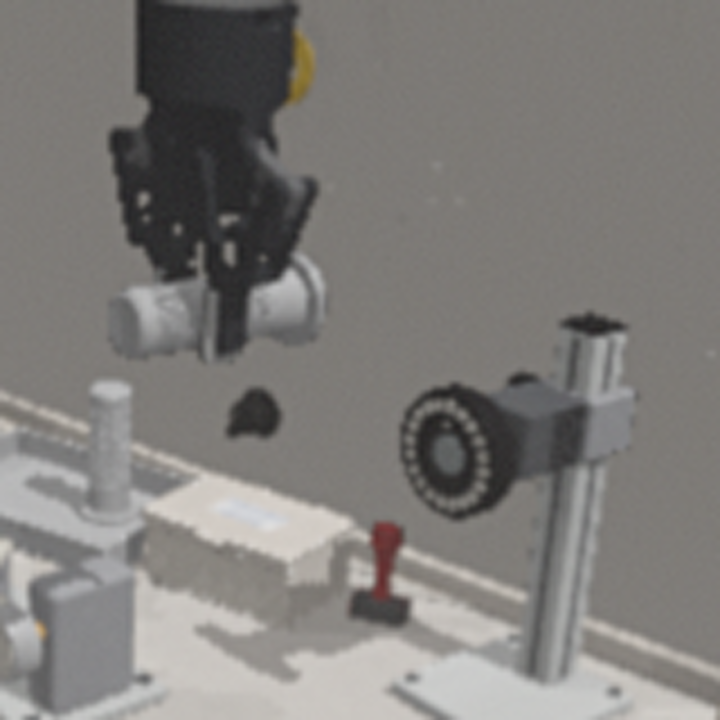

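```bash
cat >> h.py <<'E'
def mouth_go():
    p,M,s=st(); off=M@np.array([.063,0,-.0202])
    V=np.array([.5501,-.2456,.2]); print("mouth",(p+off).round(4)); togo(V-off,np.radians(-10.2))
E
python3 -c "
from h import *
mouth_go()"
```

```text
mouth [ 0.5221 -0.2403  0.3194]
t 23.5333 shift [ 3.06  0.2  11.89] turn 0.046859113858839105
```

Emit:
servo_tool(moves="0.5 0 1.5 0 0;1 0.1 3.5 0 0;1.5 0.1 5.5 0 0;2 0.1 7.5 0 0;2.5 0.2 9.5 0 0;3 0.2 11 0 0;3.1 0.2 11.9 0 0;3.1 0.2 11.9 0 0;3.1 0.2 11.9 0 0;3.1 0.2 11.9 0 0")

```text
time_s: 24.37
tcp_pos: [0.4884, -0.2346, 0.1818]
tcp_rot: [-3.113, 0.277, 0.024]
wrist_force: [-0.0, 0.1, -0.7]
grip_width: 0.379
```

```bash
python3 - <<'E'
from h import *
mouth_go()
p,M,s=st();t=M@np.array([1,0,.0132]);print("tilt",np.degrees(np.arcsin(t[2])),s["qd"])
import pickle
C={}
for n,b,k in (("side",(230,100,370,230),5),("scene",(320,130,440,240),6),("wrist",(200,60,520,330),2.4)):
    C[n]=cams.capture(n); save(C[n],n+"13.png",b,k)
pickle.dump(C,open("w13.pkl","wb"))
u=np.array([np.cos(np.radians(-10.2)),np.sin(np.radians(-10.2)),0]); V=np.array([.5501,-.2456,.2]); v=np.array([-u[1],u[0],0])
for n in C: print(n,"pred mouth ctr/top/left/right/bot,closed",proj(C[n],[V,V+[0,0,.025],V+.025*v,V-.025*v,V-[0,0,.025],V-.11*u]).round(1).tolist())
E
```

```text
mouth [ 0.5507 -0.2461  0.2009]
t 24.3667 shift [-0.07 -0.04  0.1 ] turn 0.040340361971042064
tilt -1.7310927384046557 [-0.00453474 -0.00744347  0.00469979 -0.00103124 -0.0031282  -0.0012095
  0.00136282]
side pred mouth ctr/top/left/right/bot,closed [[343.4, 151.2], [343.9, 142.4], [340.0, 154.8], [346.7, 147.7], [342.9, 159.8], [383.9, 159.3]]
scene pred mouth ctr/top/left/right/bot,closed [[360.4, 198.9], [361.1, 189.7], [353.9, 195.6], [367.2, 202.4], [359.7, 208.0], [325.1, 209.4]]
wrist pred mouth ctr/top/left/right/bot,closed [[316.7, 134.4], [314.8, 142.2], [253.8, 134.3], [379.9, 134.6], [318.0, 129.1], [317.2, 355.0]]
```

View pics/side13.png

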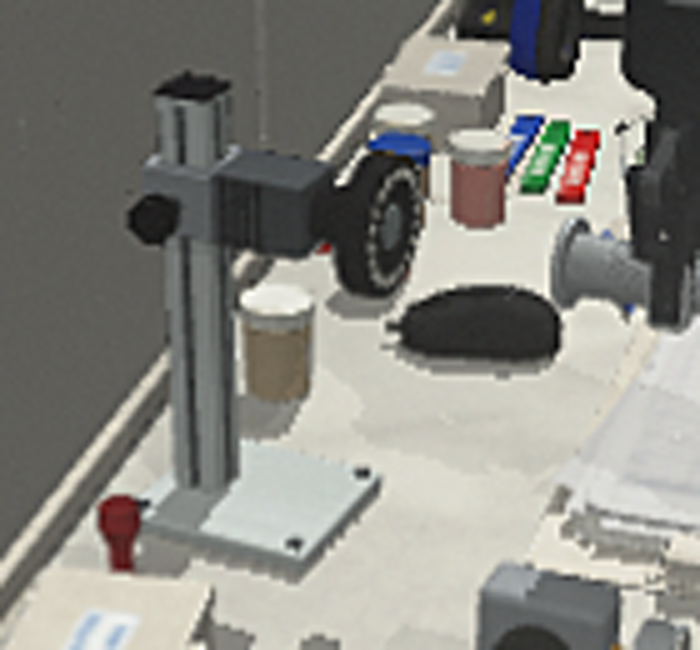

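View pics/scene13.png

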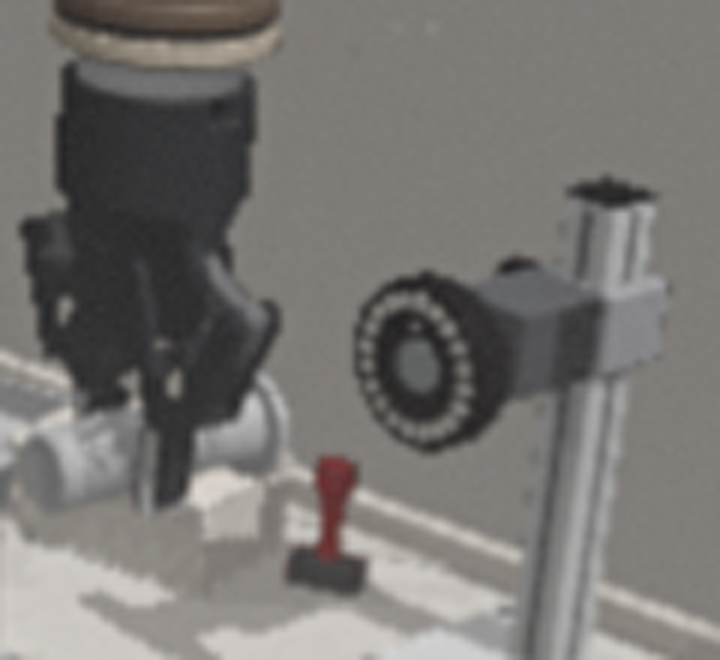

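View pics/wrist13.png

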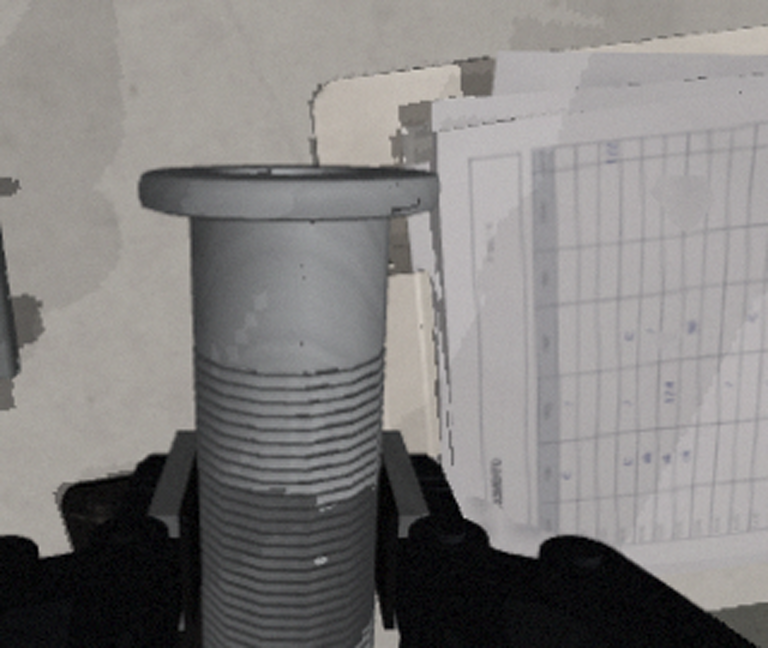

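Emit:
servo_tool(moves="0 0 0 0 0;-0.1 -0.1 0.1 0 0;-0.1 -0.1 0.1 0 0;-0.1 -0.1 0.1 0 0;-0.1 -0.1 0.1 0 0;-0.1 -0.1 0.1 0 0;-0.1 -0.1 0.1 0 0;-0.1 -0.1 0.1 0 0;-0.1 -0.1 0.1 0 0;-0.1 -0.1 0.1 0 0")

```text
time_s: 25.35
tcp_pos: [0.4877, -0.2333, 0.1808]
tcp_rot: [-3.113, 0.276, 0.024]
wrist_force: [0.4, 0.1, -0.4]
grip_width: 0.375
```

```bash
python3 - <<'E'
from h import *
mouth_go()
p,M,s=st();t=M@np.array([1,0,.0132]);print("tilt",np.degrees(np.arcsin(t[2])),"yaw",np.degrees(np.arctan2(t[1],t[0])),s["time_s"],s["grip_width"],s["wrist_force"])
d=cams.capture("side"); save(d,"d14.png",(230,100,430,380),2.1)
E
```

```text
mouth [ 0.55   -0.2447  0.1999]
t 25.35 shift [ 0.03  0.09 -0.01] turn 0.05027180010964914
tilt -1.7138125631108163 yaw -10.12451700847105 25.35 0.37491997326819887 [ 0.43473511  0.0523701  -0.42412411]
```

View pics/d14.png

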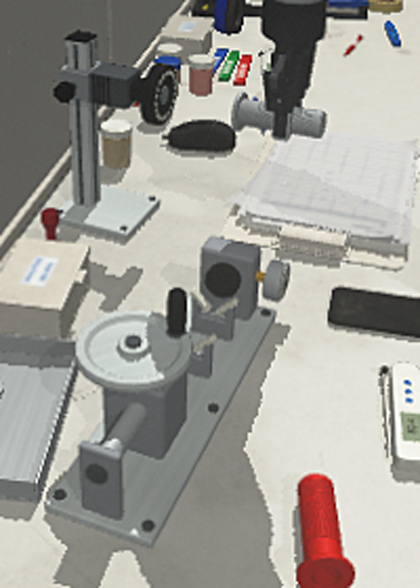

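Holding still at the view point, with the wheel still at the stop and everything else untouched; handing in.

```bash
python3 -c "
from station import job
print(job.close_job())"
```

```text
the job is handed in; nothing more can be done
None
```

I wound the handwheel counter-clockwise to its stop and lifted the element out. The job was handed in at about 25 s of the 58 s, still holding the element in front of the inspection camera.

- **Handwheel:** I gripped the crank and wound it until it would not move under about 25 N. One camera estimate after letting go read 5.55 rad, about 0.05 rad short of the stop. I therefore pushed the crank again with shut fingers, up to about 21 N. The next picture put it at 5.6 rad, with the nozzle clear of the collar.
- **Position:** By arm pose and camera fit, the collar centre was within about 1 mm of the computed view point. The cameras themselves are only good to about 2 mm.
- **Direction:** The strainer's heading was within 0.1° of the lens axis I measured, about -10.2°.
- **Not quite level:** The element points about 1.7° down at the collar end. Pushing against the stop tilted the hand slightly, and the move commands cannot correct a tilt, so I left it.
- **Other things in the scene:** The arm made no contact with the inspection camera or the spare element, and the grip was steady in the last check.

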